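# Open the yellow-doored parts cupboard

## Robot

A 6-joint arm with a two-finger parallel gripper is mounted at the origin on a cart in front of the work surface, level with it; the furniture and walls round the work are solid. World frame = base frame: x ahead of the robot, y to its left, z up, the work surface at z = 0. Lengths are in m, angles in rad, forces in N, time in s.
With the tool pointing down it reaches from about 0.225 to 0.875 m from the base axis. Payload 3.4 kg.
Tool frame: the origin (TCP) lies between the finger pads; the fingertips stand 11 mm ahead of it and the grasp point (between the pads) lies 8 mm behind it; z points along the fingers, y is the line along which they close (so a half turn about z gives the same grasp; the last joint's range is limited). The gripper opens to 85 mm and grips with 20 to 120 N. Pads are 22 mm wide; open, the fingers measure 114 mm over their backs; the gripper's body (76 mm by 85 mm) begins 54 mm behind the grasp point. The pads swing forward as they close: fully open they stand 13 mm farther back than shut.
Start: joints at [-1.393, 0.276, 1.505, -0, 1.361, -0.121], TCP at [0.169, -0.55, 0.242] pointing down, gripper open.
Joint ranges: [-2.89, 2.89], [-0.75, 2.08], [0.22, 2.7], [-1.18, 4.32], [0.11, 2.71], [-2.7, 2.7]. Speed limits (rad/s): [2.57, 2.57, 3.14, 3.14, 3.14, 3.14].

## Interface

Orientations are given as a unit quaternion [w, x, y, z].
In Python, from rig import manip, imaging gives the robot as it stands. The module is installed in compiled form; this text tells all that it offers.
- The arm moves only by the tool jog_arm, never from a script. Its argument "deltas" is one flat list of numbers, 7 for each row, row after row: the turn, a rotation vector about the world's x, y, z in degrees, then the shift along the world's x, y, z in mm, then the opening, from 0 (shut) to 1 (fully open). In form: [ax, ay, az, tx, ty, tz, gripper, ax, ay, az, tx, ty, tz, gripper, ...]. A call has 1 to 20 rows; each row is the pose to reach, as a shift and turn from the pose commanded when the call began; what a row does not reach only later rows make up. A row lasts 1/10 s, in which the tool goes at most 50 mm and 8.59 degrees, less where a joint would pass 70% of its speed; a pose out of reach is approached as far as the arm can. A call with a gripper value outside its range is refused whole. The fingers move at their own pace and stop on an object; "grip_force" is the grip in N (left out, the last holds). Time passes only in rows, so rows that repeat a pose let the fingers close. It gives the time, the measured TCP pose, the force, the opening and the grip force at its end, in the units of the state.
- manip.get_state(): the state, without advancing time (a new reading comes with each control period).
- imaging.get_image(name): name is "scene" or "top"; returns the picture (384x512x3 uint8, blue, green, red); there is no depth.
- imaging.calibration(name): a dict with "mtx" (3x3 intrinsics, pixels), "dist" ([k1, k2, p1, p2, k3] as OpenCV has them; the pictures are not rectified), "cam_to_world" (4x4, takes a point from camera to world coordinates). Camera axes: x right, y down, z forward; pixel columns grow to the right and rows downward; lengths in m; the calibration is good to about 2 mm. A picture is of the moment at which its call begins. calibration takes no time and is no camera call.
- manip.sign_off(): hands the job in; it is judged then, once.
The state is a dict: "clock": time; "qpos": joint angles; "qd": joint speeds; "effort": joint torques, N m; "position": TCP position; "ee_rot": TCP orientation; "contact_force": force on the tool from outside, world axes, zero at the start; "moment": the same for the moment, N m; "width": finger opening in m; "gripper_force": force on a finger pad.
Only numpy, scipy, OpenCV 4.12 (cv2) and the standard library are available. Lean on these libraries where they do the work, as an engineer would, in place of code of your own. Each camera call takes 0.05 s, during which the arm holds its last target. There are 200 camera calls.

## Task

Take the yellow door of the small cupboard on the worktop by its handle, swing it wide open, about square to the cupboard's front, and let go so that the stock inside can be reached. Leave the blue door of the other cupboard shut and the jar on top of that cupboard standing where it is.

Things in the scene. Friction and masses are not known exactly. Their poses are not given: they have to be found in the camera images.
- yellow_door (a joint): hinge of the yellow door, rad: 0 shut, 1.57 square to the front, stop at 1.9; starts at 0 to 0.25 (ajar). From above it turns clockwise as it opens: its right-hand edge comes toward the robot, then to the left. No latch or spring: under 2 N at the handle moves it and it stays where left. Panel 14 mm thick, 166 mm wide, from 29 to 178 mm above the worktop
- yellow_door_handle (a point): grip point on the yellow door's handle: on the axis of its upright round steel bar, 10 mm thick, 145 mm above the worktop. The bar runs from 72 to 165 mm above the worktop, both ends joined to the door. Axes turn with the door: -x points out of its outer face (to the robot when shut), y along the door to the hinge, z up. Take the bar from above, fingers on its two sides along y
- yellow_door_hinge (a point): point on the door's vertical hinge axis, at its left edge, 145 mm above the worktop; axes as the handle's: there the handle point lies at (-36, -145, 0) mm at any opening (36 mm out from the face). The cupboard is a fixed grey box 100 deep, 170 wide, 180 mm high, bare flat top, front to the robot within 0.2 rad; left or right one of two alike but for door colour
- blue_door (a joint): hinge of the other cupboard's blue door, rad: 0 shut (as at the start), grows as it opens; hinge at its left edge too, same size and handle. To stay shut. To the right of both cupboards, beyond x = 0.5 m and right of y = -0.32 m, a tall wooden tool rack stands on the worktop: swing the arm in front of it, not through it
- jar: clear jar with a black lid, 54 mm wide, 62 mm high, standing loose on top of the blue-doored cupboard; origin at the centre of its underside, z up. To be left alone

How it is judged:
By the outcome, as a careful person would: the job done as asked, in the order asked, and still so for the second after the job is handed in, with the robot touching nothing.
It also fails if it takes over 38 s, if anything falls off the work surface, if the arm or the gripper's body presses on something with over 40 N, if the wrist force passes 120 N, or if a joint passes its speed limit or range.

## Working session

There is one attempt and no reset: what is moved stays moved. The work goes in short steps, Python scripts to look and compute and a tool call to move; the robot and the scene stay as the last step left them, time stands still between calls to the robot, and variables do not carry over. Pictures are saved under pics/ and viewed, at most 10 in all, crops included, and the job is handed in when it is done.

Besides the shell and the picture viewer there is one more tool, called after "Emit:" as name(argument=value, ...), one argument or row to a line, values as JSON. jog_arm: Moves the arm, as the interface text tells. Its arguments: {"type":"object","properties":{"deltas":{"type":"array"},"grip_force":{"type":"number"}},"required":["deltas"]}

```bash
mkdir -p pics
python3 - <<'E'
from rig import manip, imaging
import cv2
s=manip.get_state(); print({k:s[k] for k in('clock','position','ee_rot','width')})
for n in('scene','top'):
    cv2.imwrite(f'pics/{n}0.png',imaging.get_image(n)); c=imaging.calibration(n); print(c)
E
```

```text
{'clock': 0.0, 'position': array([ 0.16915862, -0.54901311,  0.24141418]), 'ee_rot': array([-9.49445249e-04,  9.88861291e-01,  1.48836975e-01, -3.44160376e-05]), 'width': 0.08479029748370367}
{'mtx': array([[381.86762128,   0.        , 249.80787865],
       [  0.        , 381.86762128, 197.03145024],
       [  0.        ,   0.        ,   1.        ]]), 'dist': array([-0.10620037,  0.        ,  0.        ,  0.        ,  0.        ]), 'cam_to_world': array([[-0.6099528 ,  0.64072939, -0.46628685,  1.00374467],
       [ 0.79242986,  0.49579934, -0.35529977,  0.35563248],
       [ 0.00353371, -0.58621571, -0.8101473 ,  0.87482081],
       [ 0.        ,  0.        ,  0.        ,  1.        ]])}
{'mtx': array([[460.842223  ,   0.        , 252.84127036],
       [  0.        , 460.842223  , 187.67374423],
       [  0.        ,   0.        ,   1.        ]]), 'dist': array([-0.05842194,  0.        ,  0.        ,  0.        ,  0.        ]), 'cam_to_world': array([[-0.08667066, -0.97504393,  0.20439553,  0.39375695],
       [-0.99622242,  0.08371479, -0.02308103,  0.04561831],
       [ 0.00539409, -0.20562386, -0.97861623,  1.09512611],
       [ 0.        ,  0.        ,  0.        ,  1.        ]])}
```

View pics/scene0.png

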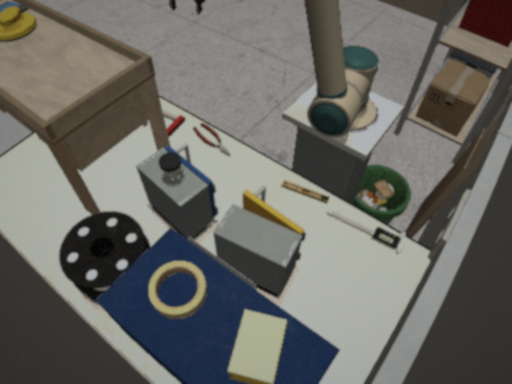

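View pics/top0.png

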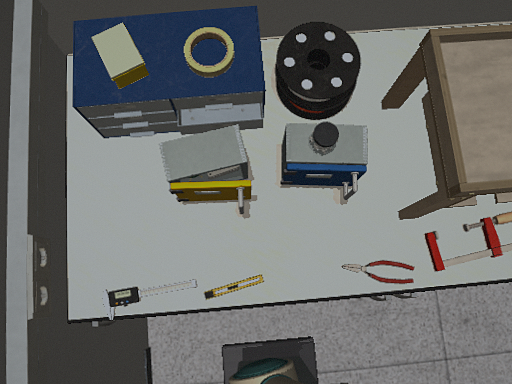

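The top view shows the yellow-doored cupboard on the left, its door slightly ajar: panel about (170–252, 182–192), handle near (241,190–212). The blue one with the jar is on the right at (285–367, 125–190). I'll enlarge the yellow one to pick points.

Run:
```python
import cv2
im=cv2.imread('pics/top0.png')[110:225,150:275]
cv2.imwrite('pics/c1.png',cv2.resize(im,None,fx=6,fy=5.2174*1.0,interpolation=cv2.INTER_CUBIC) if 0 else cv2.resize(im,(625,575),interpolation=cv2.INTER_CUBIC))
im=cv2.imread('pics/scene0.png')[170:300,200:320]
cv2.imwrite('pics/c2.png',cv2.resize(im,(552,598),interpolation=cv2.INTER_CUBIC))
```

```text
(no output)
```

View pics/c1.png

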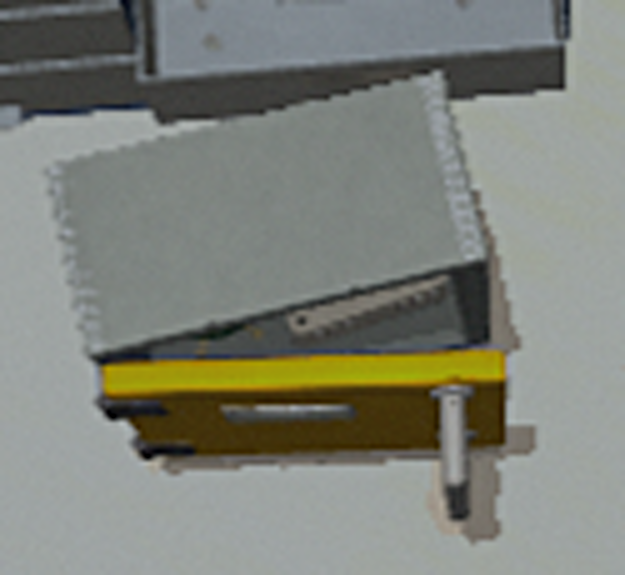

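View pics/c2.png

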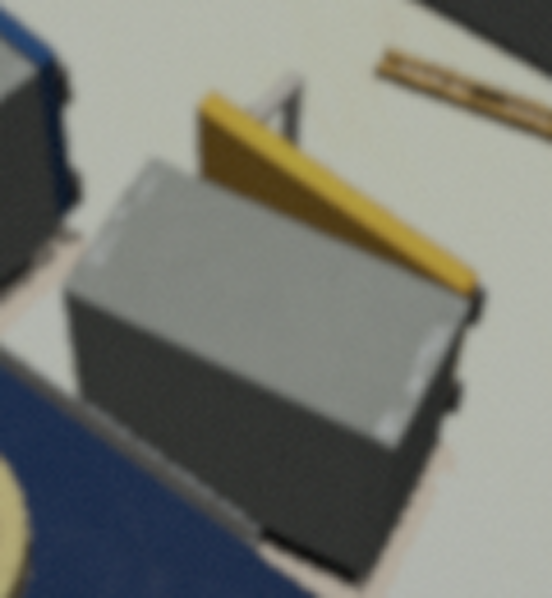

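```bash
cat > h.py <<'E'
import numpy as np, cv2
from rig import imaging
def ray(n,uv):
    c=imaging.calibration(n); p=cv2.undistortPoints(np.array([[uv]],float),c['mtx'],c['dist'])[0,0]
    T=c['cam_to_world']; return T[:3,3],T[:3,:3]@np.array([*p,1.])
def at_z(n,uv,z):
    o,d=ray(n,uv); return o+d*(z-o[2])/d[2]
def proj(n,P):
    c=imaging.calibration(n); T=np.linalg.inv(c['cam_to_world'])
    return cv2.projectPoints(np.array(P,float).reshape(-1,1,3),cv2.Rodrigues(T[:3,:3])[0],T[:3,3],c['mtx'],c['dist'])[0][:,0]
E
python3 - <<'E'
from h import *
np.set_printoptions(precision=4,suppress=True)
t=lambda u,v:(150+u/5-.4,110+v/5-.4)
s=lambda u,v:(200+u/4.6-.4,170+v/4.6-.4)
for n,uv,z in [('top FL',t(93,353),.18),('top FR',t(487,260),.18),('top BR',t(437,72),.18),('top BL',t(52,165),.18),
 ('door Lf',t(103,395),.178),('door Rf',t(505,380),.178),('door Lb',t(100,363),.178),('door Rb',t(505,350),.178),('bar',t(455,482),.165),
 ('scene door hinge end',s(475,285),.178),('scene door free outer',s(210,95),.178),('scene bar',s(298,82),.165),('scene FL',s(470,300),.18),('scene FR',s(155,160),.18)]:
    print(n,at_z('scene' if 'scene' in n else 'top',uv,z)[:2])
E
```

```text
top FL [0.6152 0.1946]
top FR [0.6404 0.0312]
top BR [0.7233 0.0453]
top BL [0.6966 0.2077]
door Lf [0.5978 0.1917]
door Rf [0.59   0.0282]
door Lb [0.6112 0.1922]
door Rb [0.6025 0.0271]
bar [0.552  0.0519]
scene door hinge end [0.6054 0.1942]
scene door free outer [0.5939 0.0302]
scene bar [0.5524 0.0544]
scene FL [0.6147 0.1972]
scene FR [0.6421 0.0342]
```

The measurements agree:
- **Cupboard:** yaw is about 0.153 rad, with the right side farther away. The door is about 0.20 rad ajar.
- **Hinge:** about (0.599, 0.194).
- **Bar:** about (0.553, 0.0525), which matches the given offset from the hinge.

I'll turn the tool +160° so the last joint stays within range through the swing. The arm goes in front of the furniture.

Emit:
jog_arm(
  deltas=[0,0,8,12,30,1,1,0,0,16,25,60,2,1,0,0,24,38,90,3,1,0,0,32,50,120,4,1,0,0,40,63,150,5,1,0,0,48,75,180,6,1,0,0,56,88,210,7,1,0,0,64,100,240,8,1,0,0,72,113,270,9,1,0,0,80,125,300,10,1,0,0,88,138,330,11,1,0,0,96,150,360,12,1,0,0,104,163,390,13,1,0,0,112,175,420,14,1,0,0,120,188,450,15,1,0,0,128,200,480,16,1,0,0,136,213,510,17,1,0,0,144,225,540,18,1,0,0,152,238,570,19,1,0,0,160,251,602,20,1],
  grip_force=40,
)

```text
clock: 2.1
position: [0.4203, 0.0537, 0.2621]
ee_rot: [-0.0, 0.022, 1.0, -0.0]
contact_force: [0.5, -0.4, -0.5]
width: 0.0855
gripper_force: 0.0
```

Emit:
jog_arm(
  deltas=[0,0,0,35,0,0,1,0,0,0,70,0,0,1,0,0,0,105,-1,0,1,0,0,0,133,-1,0,1,0,0,0,133,-1,0,1,0,0,0,133,-1,-20,1,0,0,0,133,-1,-40,1,0,0,0,133,-1,-55,1,0,0,0,133,-1,-55,1],
)

```text
clock: 3.0
position: [0.5505, 0.0515, 0.2049]
ee_rot: [-0.003, 0.025, 1.0, 0.0]
contact_force: [0.5, -0.3, 0.4]
width: 0.0852
gripper_force: 0.0
```

Run:
```python
from h import *
from rig import manip
s=manip.get_state();print(s['position'],s['contact_force'])
a=imaging.get_image('top')[110:225,170:295];b=imaging.get_image('scene')[130:245,200:325]
cv2.imwrite('pics/c3.png',cv2.resize(np.hstack([a,b]),(800,368),interpolation=cv2.INTER_CUBIC))
```

```text
[0.55051478 0.05148185 0.20492167] [ 0.51962761 -0.29879472  0.40794969]
```

View pics/c3.png

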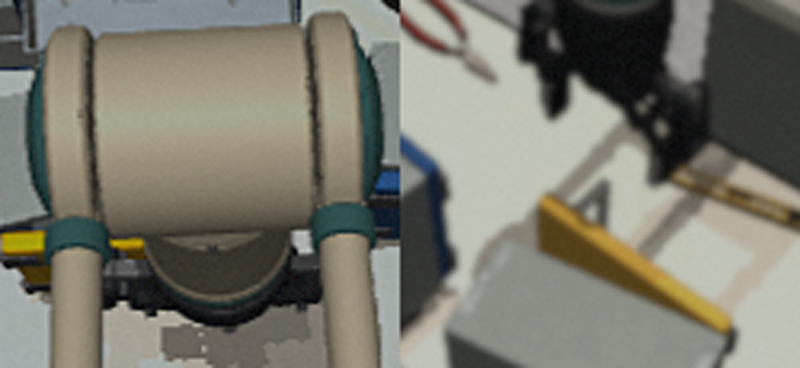

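The top view is blocked by the forearm. The scene view shows the open fingers straddling the bar from above, tips at about (555,110) and (660,175) with the bar top at (603,185), all clear. Next I'll descend and grip.

Emit:
jog_arm(
  deltas=[0,0,0,1,0,-15,1,0,0,0,1,0,-30,1,0,0,0,1,0,-45,1,0,0,0,1,0,-60,1,0,0,0,1,0,-69,1,0,0,0,1,0,-69,1,0,0,0,1,0,-69,0.6,0,0,0,1,0,-69,0.3,0,0,0,1,0,-69,0,0,0,0,1,0,-69,0,0,0,0,1,0,-69,0,0,0,0,1,0,-69,0,0,0,0,1,0,-69,0,0,0,0,1,0,-69,0],
  grip_force=30,
)

```text
clock: 4.5
position: [0.5545, 0.0517, 0.1386]
ee_rot: [0.0, 0.025, 1.0, 0.0]
contact_force: [-0.2, 0.8, 2.3]
width: 0.0091
gripper_force: 29.2
```

Run:
```python
import numpy as np
v=np.array([-.0447,-.1425])*1e3
for d in range(4,92,4):
    a=np.radians(d);c,s=np.cos(a),np.sin(a);print(-d,np.round(np.array([[c,s],[-s,c]])@v-v,0))
```

```text
-4 [-10.   3.]
-8 [-19.   8.]
-12 [-29.  12.]
-16 [-38.  18.]
-20 [-46.  24.]
-24 [-54.  31.]
-28 [-62.  38.]
-32 [-69.  45.]
-36 [-75.  53.]
-40 [-81.  62.]
-44 [-86.  71.]
-48 [-91.  80.]
-52 [-95.  90.]
-56 [-98. 100.]
-60 [-101.  110.]
-64 [-103.  120.]
-68 [-104.  131.]
-72 [-105.  141.]
-76 [-104.  151.]
-80 [-103.  162.]
-84 [-102.  172.]
-88 [-99. 182.]
```

Emit:
jog_arm(
  deltas=[0,0,-4,-10,3,0,0,0,0,-8,-19,8,0,0,0,0,-12,-29,12,0,0,0,0,-16,-38,18,0,0,0,0,-20,-46,24,0,0,0,0,-24,-54,31,0,0,0,0,-28,-62,38,0,0,0,0,-32,-69,45,0,0,0,0,-36,-75,53,0,0,0,0,-40,-81,62,0,0,0,0,-40,-81,62,0,0],
)

```text
clock: 5.6
position: [0.4722, 0.1136, 0.1386]
ee_rot: [-0.0, 0.365, 0.931, -0.0]
contact_force: [-2.1, -1.2, 3.6]
width: 0.0089
gripper_force: 30.0
```

Emit:
jog_arm(
  deltas=[0,0,-4,-5,9,0,0,0,0,-8,-10,18,0,0,0,0,-12,-14,28,0,0,0,0,-16,-17,38,0,0,0,0,-20,-20,48,0,0,0,0,-24,-22,58,0,0,0,0,-28,-23,69,0,0,0,0,-32,-24,79,0,0,0,0,-36,-23,89,0,0,0,0,-38,-23,95,0,0,0,0,-38,-23,95,0,0,0,0,-38,-23,95,0,0],
)

```text
clock: 6.8
position: [0.4489, 0.2084, 0.1386]
ee_rot: [-0.001, 0.648, 0.762, -0.001]
contact_force: [-6.1, 0.7, 5.9]
width: 0.0093
gripper_force: 30.5
```

Emit:
jog_arm(
  deltas=[0,0,0,0,0,0,0.3,0,0,0,0,0,0,0.6,0,0,0,0,0,0,1,0,0,0,0,0,0,1,0,0,0,0,0,0,1,0,0,0,0,0,0,1,0,0,0,0,0,20,1,0,0,0,0,0,45,1,0,0,0,0,0,80,1,0,0,0,0,0,120,1,0,0,0,0,0,140,1,0,0,0,-40,-40,140,1,0,0,0,-80,-80,140,1,0,0,0,-110,-110,140,1,0,0,0,-130,-150,140,1,0,0,0,-140,-180,140,1,0,0,0,-140,-200,140,1,0,0,0,-140,-200,140,1],
)

```text
clock: 8.6
position: [0.31, 0.0067, 0.2786]
ee_rot: [0.001, 0.65, 0.76, -0.0]
contact_force: [-0.3, 0.0, -0.3]
width: 0.0853
gripper_force: 0.0
```

Run:
```python
from h import *
from rig import manip
s=manip.get_state();print(s['clock'],s['position'],s['contact_force'])
a=imaging.get_image('top')[100:340,120:400];cv2.imwrite('pics/top4.png',cv2.resize(a,(700,600),interpolation=cv2.INTER_CUBIC))
```

```text
8.6 [0.30998013 0.00667928 0.27863629] [-0.33178346  0.01524021 -0.28744877]
```

View pics/top4.png

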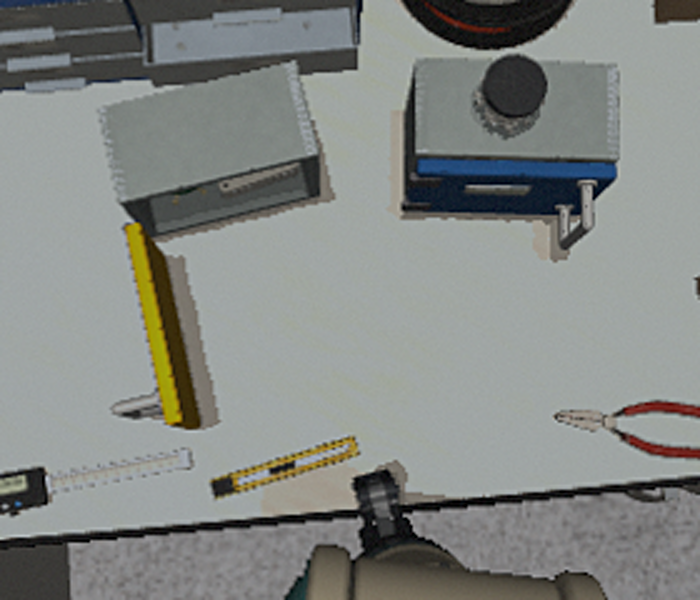

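The yellow door stands about square to its cupboard's front, with the panel running from (130,225) to (172,425). The blue door is shut, the jar is still in place at (515,85), and the gripper is clear.

```bash
python3 -c "
from rig import manip
print(manip.sign_off())"
```

```text
the job is handed in; nothing more can be done
None
```

The yellow door is open about square to the cupboard's front and released, the blue door is still shut, the jar is where it was, and the job was handed in at about 8.7 s.

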